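Lift a tube to weld height with a cam jig and hold it

TASK

Lay the short square tube on the cam jig's lift pad, midway between the two angle irons and pointing from one to the other, and let go of it. Then swing the red-knobbed cam lever up until the pad is at the highest point of its lift, so that the tube's top is level with the irons for tacking, and finish while still holding the lever there, because its spring throws it back if you let go. Leave the pliers, magnet and orange box where they lie.

Things in the scene. Friction and masses are not known exactly. Their poses are not given: they have to be found in the camera images.
- square_tube: loose rusty-brown square steel tube offcut, 30 x 60 x 30 mm (x, y, z), about 0.14 kg, lying flat on the worktop at the right; origin at the centre of its underside, y along the tube's length, z up. Pinch it across its 30 mm width.
- cam_jig: welding jig fixed to the worktop: dark base plate 150 x 190 x 8 mm, two grey risers, each carrying a fixed dark angle iron. Origin on the worktop below the pad's centre; x away from the robot, y to the left (turned up to 0.2 rad), z up. The irons' upright legs face each other at y = +36 and -36 mm, span x = -35 to 35 mm, tops at z = 90 mm. The lever swings in the plane x = -120 mm.
- pad_top (a point): centre of the upper face of the aluminium lift pad (44 x 56 mm), midway between the irons (gap 72 mm); axes like the jig's. The face is at z = 42 mm with the pad down, 60 mm at the top of the lift. The tube belongs here: underside centre on this point, length along y.
- lever_knob (a point): centre of the red drum-shaped knob, 28 mm in diameter and 30 mm long with its axis along the jig's x (flat ends to front and back), free to spin on its spindle, at the end of the 12 mm thick lever rod, 125 mm from the pivot. At rest the lever lies to the left (the jig's +y), 0.25 rad above level, with the knob centre at z = 53 mm.
- lever_pivot (a point): the lever's pivot point, on the shaft axis (parallel to the jig's x) in the plane of the knob, at z = 22 mm; at the jig's x = -120 mm, y = 0.
- cam_lever (a joint): angle of the cam lever (rad), 0 at rest, growing as the knob swings up and over from left to right, stop at 1.9. The pad is highest at 1.32, with the lever straight up (knob centre 147 mm above the worktop); beyond that the pad sinks again. A spring pulls the lever back towards 0 all the way, about 5 N at the knob at the highest point.
- lift_pad (a joint): height of the lift pad above its low position (m): 0 with the lever at rest, 0.018 at the highest point; driven only by the cam lever.
- pliers: loose pliers with red handles, 55 x 177 x 14 mm, lying at the front edge of the worktop; bystander, origin at the centre of the underside.
- magnet: loose red arrow-shaped welding magnet, 74 x 103 x 16 mm, lying at the right edge of the worktop; bystander, origin at the centre of the underside.
- orange_box: loose small orange plastic box with a dark lid, 44 x 64 x 26 mm, behind and to the left of the tube; bystander, origin at the centre of the underside.
Not all that is in view belongs to the job. What is shaped like the square_tube but pink is not meant.

How it is judged:
On the way:
1. the tube lies on the lowered pad, midway between the irons and lined up with them, and has been let go (x of square_tube in the frame of pad_top between -0.006 and 0.006 m and y of square_tube in the frame of pad_top between -0.005 and 0.005 m and z of square_tube in the frame of pad_top between -0.003 and 0.003 m and angle between the y axis of square_tube and the y axis of pad_top, either way round below 0.12 rad and angle between square_tube's own z axis and vertical below 0.1 rad and contact force between each of the fingers, the arm and square_tube below 0.1 N and value of joint lift_pad below 0.002 m), for 0.2 s.
At the end, for the whole second after the job is handed in: The robot holds the lever still (over 0.5 N), the pad within 0.5 mm of its highest point (lift over 17.5 mm); the tube rests on the pad untouched by the robot, within 6 mm of the middle across and 5 mm along the line between the irons, and within 0.12 rad of parallel to it (x of square_tube in the frame of pad_top between -0.006 and 0.006 m and y of square_tube in the frame of pad_top between -0.005 and 0.005 m and z of square_tube in the frame of pad_top between -0.003 and 0.003 m and angle between the y axis of square_tube and the y axis of pad_top, either way round below 0.12 rad and angle between square_tube's own z axis and vertical below 0.1 rad and contact force between each of the fingers, the arm and square_tube below 0.1 N and value of joint lift_pad above 0.0175 m and value of joint cam_lever between 1.12 and 1.52 rad and velocity of joint cam_lever between -0.1 and 0.1 rad/s and contact force between any of the fingers, the arm and cam_lever above 0.5 N); the arm keeps its last pose, push and grip.
It fails at once if the red-handled pliers shifted more than 25 mm (distance of pliers from where it was at the start of the episode above 0.025 m).
It fails at once if the red welding magnet shifted more than 25 mm (distance of magnet from where it was at the start of the episode above 0.025 m).
It fails at once if the orange box shifted more than 25 mm (distance of orange_box from where it was at the start of the episode above 0.025 m).
It also fails if it takes over 51 s, if anything falls off the work surface, if the arm or the gripper's body presses on something with over 40 N, if the wrist force passes 120 N, or if a joint passes its speed limit or range.

ROBOT

A 6-joint arm with a two-finger parallel gripper is mounted at the origin on a cart in front of the work surface, level with it; the furniture and walls round the work are solid. World frame = base frame: x ahead of the robot, y to its left, z up, the work surface at z = 0. Lengths are in m, angles in rad, forces in N, time in s.
With the tool pointing down it reaches from about 0.35 to 0.925 m from the base axis. Payload 6.4 kg.
Tool frame: the origin (TCP) lies at the very end of the fingers, on their centre line; the grasp point (between the pads) lies 19 mm behind it (manip.grasp_offset is the distance from the TCP to the grasp point, in m); z points along the fingers, x is the direction in which the jaws open and shut, and the axes are right-handed (so a half turn about z gives the same grasp; the last joint's range is limited). The gripper opens to 85 mm and grips with 20 to 120 N. Pads are 22 mm wide; open, the fingers measure 114 mm over their backs; the gripper's body (76 mm by 85 mm) begins 54 mm behind the grasp point. The pads swing forward as they close: fully open they stand 13 mm farther back than shut.
Start: joints at [1.156, 0.245, 1.558, -0, 1.339, -0.174], TCP at [0.155, 0.631, 0.231] pointing down, gripper open.
Joint ranges: [-3.13, 3.13], [-1.02, 2.26], [0.13, 2.54], [-0.95, 4.09], [0.21, 2.88], [-2.74, 2.74]. Speed limits (rad/s): [2.57, 2.57, 3.14, 3.14, 3.14, 3.14].

INTERFACE

Orientations are given as a rotation vector (axis times angle).
In Python, from workcell import manip, read_camera, get_calibration gives the robot as it stands.
- The arm moves only by the tool servo_tool, never from a script. Its argument "commands" is a list that holds one entry, the list of rows, each a list of 5 numbers: the shift along the tool's x, y, z in units of 25 cm (1.0 is 25 cm), then the turn about the tool's z in units of 0.12 rad (1.0 is 0.12 rad), then the closure, from 0 (fully open) to 1 (shut). A call has 1 to 12 rows; each row shifts and turns the commanded pose from where the row before left it, along the tool's axes as they then stand; what a row does not reach is not made up. A row lasts 1/12 s, in which the tool goes at most 41.7 mm and 7.16 degrees, less where a joint would pass 70% of its speed; a pose out of reach is approached as far as the arm can. A call with a number of a shift or a turn outside -1 to 1 is refused whole. A call with a gripper value outside its range is refused whole. The fingers move at their own pace and stop on an object; the grip force is fixed at half the most. Time passes only in rows, so rows that do not move let the fingers close. It gives the time, the measured TCP pose, the force and the opening at its end, in the units of the state.
- manip.state(): the state, without advancing time (a new reading comes with each control period).
- read_camera(name): name is "side" or "top" or "wrist"; returns (picture, depth): 384x512x3 uint8, red, green, blue; 384x512 float32, m along the optical axis (not along the pixel's ray), 0 where there is no reading.
- get_calibration(name): a dict with "camera_matrix" (3x3 intrinsics, pixels), "rvec" (rotation vector, rad) and "tvec" (3), from world to camera coordinates, as OpenCV has them. Camera axes: x right, y down, z forward; pixel columns grow to the right and rows downward; lengths in m; the calibration is good to about 2 mm. A picture is of the moment at which its call begins: read the wrist's pose just before it. get_calibration takes no time and is no camera call; for the wrist camera it gives the pose at the moment of the call.
- manip.finish_job(): hands the job in, once; it reports no verdict.
The state is a dict: "time_s": time; "joint_positions": joint angles; "qd": joint speeds; "joint_efforts": joint torques, N m; "ee_pos": TCP position; "tcp_rot": TCP orientation; "contact_force": force on the tool from outside, world axes, zero at the start; "moment": the same for the moment, N m; "opening": finger opening in m.
Only numpy, scipy, OpenCV 4.12 (cv2) and the standard library are available. Lean on these libraries where they do the work, as an engineer would, in place of code of your own. Each camera call takes 0.05 s, during which the arm holds its last target.

## Working session

There is one attempt and no reset: what is moved stays moved. The work goes in short steps, Python scripts to look and compute and a tool call to move; the robot and the scene stay as the last step left them, time stands still between calls to the robot, and variables do not carry over. Pictures are saved under pics/ and viewed, and the job is handed in when it is done.

Besides the shell and the picture viewer there is one more tool, called after "Call:" in YAML: its name, and indented under it one key for each argument. servo_tool: Moves the arm, as the interface text tells. Shifts and turns lie within -1 to 1; 1 stands for 25 cm of shift or 0.12 rad of turn. Its arguments: {"type":"object","properties":{"commands":{"type":"array"}},"required":["commands"]}

```bash
mkdir -p pics
cat > h.py <<'E'
import numpy as np, cv2
from workcell import manip, read_camera, get_calibration
def cam(n):
    c=get_calibration(n); R=cv2.Rodrigues(np.array(c["rvec"],float))[0]; t=np.array(c["tvec"],float).ravel(); K=np.array(c["camera_matrix"],float)
    return K,R,t
def shot(n,f):
    K,R,t=cam(n); im,d=read_camera(n); np.savez(f"{f}.npz",im=im,d=d,K=K,R=R,t=t)
    cv2.imwrite(f"pics/{f}.png",im[:,:,::-1]); return im,d,K,R,t
def cloud(f):
    z=np.load(f"{f}.npz"); d=z["d"]; v,u=np.mgrid[:d.shape[0],:d.shape[1]]
    p=np.stack([u,v,np.ones_like(u)],-1)@np.linalg.inv(z["K"]).T*d[...,None]
    return z["im"],d,(p-z["t"])@z["R"]
E
python3 - <<'E'
from h import *
s=manip.state(); print(s)
for n in("top","side","wrist"):
    shot(n,n+"0"); K,R,t=cam(n); print(n,-R.T@t,K[0,0])
E
```

```text
{'time_s': 0.0, 'joint_positions': array([ 1.15589333e+00,  2.45843793e-01,  1.55903858e+00, -1.37204507e-06,
        1.33870630e+00, -1.74067035e-01]), 'qd': array([ 0.00125526,  0.00087209, -0.00182939, -0.00068184, -0.00018956,
        0.00320999]), 'joint_efforts': array([-2.38473527e-03, -4.29514754e+01, -3.26119816e+01, -2.89421687e-04,
        5.28874734e-03, -1.56065113e-06]), 'ee_pos': array([0.15477448, 0.63071604, 0.23014811]), 'tcp_rot': array([ 2.47146773,  1.93791773, -0.00276326]), 'contact_force': array([-0.85752141, -0.29988915, -0.18532677]), 'moment': array([-0.02185453,  0.03089334,  0.02958314]), 'opening': 0.08527565895863214}
top [ 0.34468202 -0.18695757  0.88711018] 393.794909620182
side [ 0.07336021 -0.88731855  0.43949064] 483.27191586035934
wrist [0.08902693 0.64661045 0.37406403] 302.9272293678454
```

View pics/top0.png

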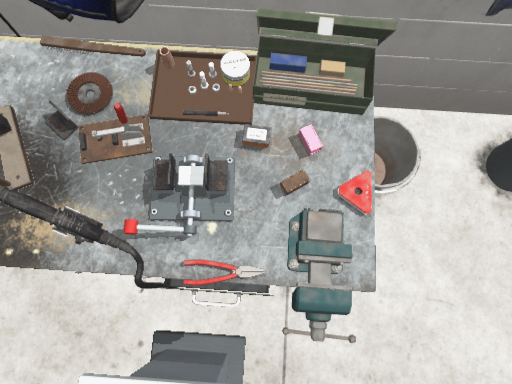

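View pics/side0.png

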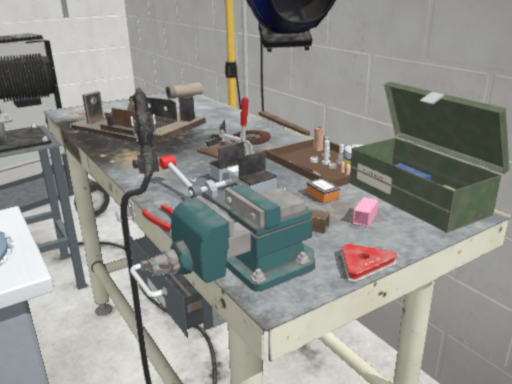

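View pics/wrist0.png

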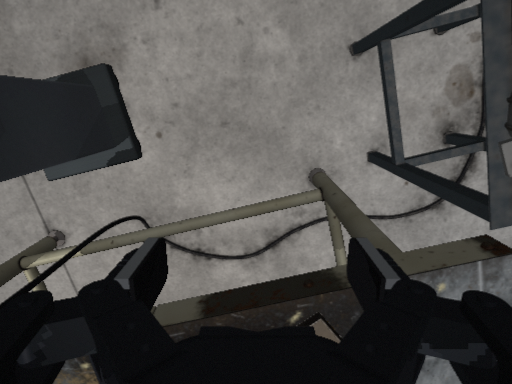

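Brick-shaped candidates in the top view are the brown block at (294,182), the pink one at (311,139, the decoy) and the orange box with its dark lid at (257,136). The rusty-brown one at (294,182) fits the description of the tube. I'll confirm it in a crop and measure.

Run:
```python
from h import *
im,d,P=cloud("top0")
c=im[110:250,120:330][:,:,::-1]; cv2.imwrite("pics/crop0.png",cv2.resize(c,None,fx=3.6,fy=3.6,interpolation=cv2.INTER_CUBIC))
def st(u0,u1,v0,v1,z0,z1,name):
    q=P[v0:v1,u0:u1]; m=(q[...,2]>z0)&(q[...,2]<z1)&(d[v0:v1,u0:u1]>0); q=q[m]
    r=cv2.minAreaRect((q[:,:2]*1000).astype(np.float32)); print(name,len(q),np.median(q,0).round(4),r)
st(278,312,168,198,.02,.045,"tube")
st(172,208,160,192,.03,.0485,"pad")
st(120,140,216,238,.03,.08,"knob")
st(145,240,150,225,.08,.1,"irons")
st(145,240,150,225,.003,.014,"base")
for v,u in((182,294),(176,191),(227,131),(175,160),(175,217),(136,257),(139,311),(192,356),(271,210),(229,190),(255,320),(240,240)): print((u,v),P[v,u].round(4))
```

```text
tube 357 [ 0.5925 -0.2713  0.0304] ((593.4423217773438, -271.613525390625), (30.726224899291992, 59.72277069091797), 33.33086013793945)
pad 523 [ 0.5865 -0.0361  0.0423] ((588.54541015625, -34.86849594116211), (73.3614273071289, 78.85149383544922), 3.151247501373291)
knob 211 [0.4594 0.0734 0.064 ] ((460.3235168457031, 74.82890319824219), (29.680089950561523, 31.62098503112793), 3.3555290699005127)
irons 194 [ 0.5853 -0.0014  0.0901] ((586.7265014648438, -36.6448974609375), (70.74890899658203, 82.88414764404297), 3.2299141883850098)
base 2801 [ 0.5362 -0.0463  0.0085] ((570.208984375, -33.61042022705078), (177.9735870361328, 222.36666870117188), 4.294686317443848)
(294, 182) [ 0.5885 -0.2688  0.0313]
(191, 176) [ 0.5833 -0.0378  0.0438]
(131, 227) [0.4567 0.0718 0.0692]
(160, 175) [0.5801 0.0308 0.0468]
(217, 175) [ 0.5894 -0.0956  0.0442]
(257, 136) [ 0.6958 -0.1785  0.0255]
(311, 139) [ 0.696  -0.3043  0.0274]
(356, 192) [ 0.5827 -0.4158  0.0014]
(210, 271) [ 3.805e-01 -9.480e-02 -1.000e-04]
(190, 229) [ 0.4656 -0.0469  0.0367]
(320, 255) [ 0.42   -0.3155  0.1257]
(240, 240) [ 0.4535 -0.156   0.0005]
```

View pics/crop0.png

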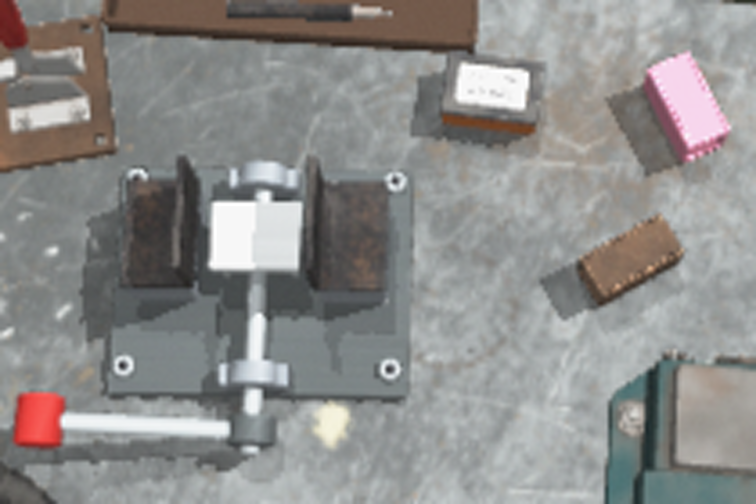

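The crop confirms the tube at crop (632,258): rusty brown, plain, with the pink decoy above it. Next I check heights around the knob (hose and gun) and the vise, plus the exact jig pose.

Run:
```python
from h import *
im,d,P=cloud("top0")
print("hose near knob: max z per 2cm cell; rows x, cols y")
ys=np.arange(0.20,-0.02,-0.02)
print("y",ys.round(2))
for x in np.arange(0.56,0.32,-0.02):
    r=[]
    for y in ys:
        m=(abs(P[...,0]-x)<.01)&(abs(P[...,1]-y)<.01)&(d>0); r.append(int(1000*P[...,2][m].max()) if m.any() else -9)
    print(round(x,2),r)
m=(P[...,2]>.085)&(P[...,2]<.1)&(abs(P[...,0]-.587)<.06)&(abs(P[...,1]+.0366)<.07)
q=P[m]
for s in(1,-1):
    k=q[(q[:,1]+.0366)*s>0]; l=cv2.fitLine((k[:,:2]).astype(np.float32),cv2.DIST_HUBER,0,.001,.001).ravel(); print(s,len(k),l,k.min(0),k.max(0), cv2.minAreaRect((k[:,:2]*1000).astype(np.float32)))
m=(abs(P[...,2]-.0425)<.004)&(abs(P[...,0]-.587)<.024)&(abs(P[...,1]+.0366)<.033)
k=P[m];print("pad",len(k),k.mean(0),cv2.minAreaRect((k[:,:2]*1000).astype(np.float32)))
m=(P[...,2]>.1)&(P[...,1]<.1)&(P[...,1]>-.5)&(P[...,0]<.68)&(d>0);k=P[m];print("tall",k.min(0),k.max(0))
sh=(im[...,0]>150)&(im[...,1]<60)&(abs(P[...,0]-.46)<.05)&(abs(P[...,1]-.073)<.05);k=P[sh];print("knob red",len(k),k.min(0),k.max(0),cv2.minAreaRect((k[:,:2]*1000).astype(np.float32)))
```

```text
hose near knob: max z per 2cm cell; rows x, cols y
y [0.2  0.18 0.16 0.14 0.12 0.1  0.08 0.06 0.04 0.02 0.  ]
0.56 [4, 2, 4, 3, 4, 3, 5, 12, 50, 49, 94]
0.54 [3, 3, 4, 5, 3, 4, 4, 10, 47, 47, 91]
0.52 [3, 4, 4, 4, 3, 3, 4, 12, 12, 11, 13]
0.5 [4, 6, 3, 3, 6, 3, 2, 9, 16, 12, 13]
0.48 [148, 135, 125, 3, 3, 59, 68, 66, 9, 9, 9]
0.46 [152, 140, 129, 112, 3, 59, 69, 67, 53, 48, 44]
0.44 [143, 135, 128, 113, 92, 65, 68, 67, 3, 4, 4]
0.42 [131, 129, 108, 104, 89, 64, 51, 44, 4, 3, 4]
0.4 [5, 4, 4, 4, 4, 43, 48, 41, 4, 3, 4]
0.38 [3, 3, 4, 4, 3, 4, 4, 24, 4, 4, 4]
0.36 [4, 3, 3, 4, 4, 3, 3, 19, 3, 3, 3]
0.34 [-9, -822, -9, -9, -816, -814, -813, 11, -69, -69, -68]
0.32 [-811, -813, -812, -812, -813, -812, -811, -24, -810, -814, -811]
1 89 [0.99819875 0.0599939  0.60092556 0.00234856] [ 0.54943561 -0.00215739  0.08513802] [0.61844571 0.00636105 0.09400085] ((583.8298950195312, 1.971402883529663), (69.12989807128906, 5.453386306762695), 3.4022698402404785)
-1 82 [ 0.9991931   0.04016407  0.58049744 -0.07610814] [ 0.55356583 -0.07899487  0.08564861] [ 0.62429731 -0.07173546  0.09320082] ((588.9171752929688, -75.43093872070312), (70.75812530517578, 5.257739543914795), 2.868107557296753)
pad 475 [ 0.58593666 -0.03702888  0.04236726] ((586.2927856445312, -36.35418701171875), (43.459598541259766, 56.25648498535156), 4.424802303314209)
tall [ 0.26601898 -0.3891181   0.10010487] [ 0.50830207 -0.27070751  0.1330515 ]
knob red 23 [0.44564789 0.06508353 0.05580114] [0.47160362 0.08932464 0.06712264] ((453.6154479980469, 82.20053100585938), (32.83091354370117, 17.94131851196289), 42.050724029541016)
```

Jig at (0.586,-0.0365) with yaw about 0.06. Tube at (0.5934,-0.2716), with its width axis at 33.3°. First I turn the tool and partly close the gripper.

```bash
cat >> h.py <<'E'
def to(x,y,z,yaw_deg):
    s=manip.state(); R=cv2.Rodrigues(np.array(s["tcp_rot"]))[0]; d=R.T@(np.array([x,y,z])-s["ee_pos"])
    yw=np.degrees(np.arctan2(R[1,0],R[0,0])); dy=(yaw_deg-yw+90)%180-90
    print("t",s["time_s"],"pos",s["ee_pos"].round(4),"yaw",yw.round(2),"tilt",R[:,2].round(4),"F",s["contact_force"].round(1),"open",round(s["opening"],4))
    print("shift units",(d/.25).round(4),"turn units",round(-np.radians(dy)/.12,3))
E
python3 -c "
from h import *
to(.5934,-.2716,.13,33.3)"
```

```text
t 0.15 pos [0.1548 0.6308 0.2304] yaw 76.2 tilt [-6.0e-04 -1.4e-03 -1.0e+00] F [-0.   0.2 -0.8] open 0.0855
shift units [-3.0867  2.5646  0.4057] turn units 6.24
```

Call:
servo_tool:
  commands:
    - [[0,0,0,0.9,0.3],[0,0,0,0.9,0.3],[0,0,0,0.9,0.3],[0,0,0,0.9,0.3],[0,0,0,0.9,0.3],[0,0,0,0.9,0.3],[0,0,0,0.85,0.3],[0,0,0,0,0.3],[0,0,0,0,0.3]]

```text
time_s: 0.9
ee_pos: [0.1549, 0.6311, 0.2309]
tcp_rot: [3.009, 0.902, -0.001]
contact_force: [0.3, -0.8, 0.1]
opening: 0.0594
```

```bash
python3 -c "
from h import *
to(.5934,-.2716,.13,33.3)"
```

```text
t 0.9 pos [0.1549 0.6311 0.2309] yaw 33.38 tilt [-3.e-04 -6.e-04 -1.e+00] F [ 0.3 -0.8  0.1] open 0.0594
shift units [-0.5218  3.98    0.4053] turn units 0.012
```

Call:
servo_tool:
  commands:
    - [[-0.02,0.153,0,0,0.3],[-0.02,0.153,0,0,0.3],[-0.02,0.153,0,0,0.3],[-0.02,0.153,0,0,0.3],[-0.02,0.153,0,0,0.3],[-0.02,0.153,0,0,0.3],[-0.02,0.153,0,0,0.3],[-0.02,0.153,0,0,0.3],[-0.02,0.153,0,0,0.3],[-0.02,0.153,0,0,0.3],[-0.02,0.153,0,0,0.3],[-0.02,0.153,0,0,0.3]]

```text
time_s: 1.9
ee_pos: [0.3567, 0.2128, 0.2315]
tcp_rot: [3.009, 0.903, 0.002]
contact_force: [0.4, -0.3, 1.2]
opening: 0.0598
```

Call:
servo_tool:
  commands:
    - [[-0.02,0.153,0,0,0.3],[-0.02,0.153,0,0,0.3],[-0.02,0.153,0,0,0.3],[-0.02,0.153,0,0,0.3],[-0.02,0.153,0,0,0.3],[-0.02,0.153,0,0,0.3],[-0.02,0.153,0,0,0.3],[-0.02,0.153,0,0,0.3],[-0.02,0.153,0,0,0.3],[-0.02,0.153,0,0,0.3],[-0.02,0.153,0,0,0.3],[0,0,0,0,0.3]]

```text
time_s: 2.9
ee_pos: [0.5426, -0.1731, 0.231]
tcp_rot: [3.01, 0.894, 0.0]
contact_force: [-0.6, 0.3, -0.4]
opening: 0.0599
```

```bash
python3 -c "
from h import *
to(.5934,-.2716,.13,33.3)"
```

```text
t 2.9 pos [ 0.5426 -0.1731  0.231 ] yaw 33.09 tilt [ 7.0e-04 -1.9e-03 -1.0e+00] F [-0.6  0.3 -0.4] open 0.0599
shift units [-0.0444  0.4402  0.4049] turn units -0.03
```

Call:
servo_tool:
  commands:
    - [[-0.011,0.11,0.05,0,0.3],[-0.011,0.11,0.05,0,0.3],[-0.011,0.11,0.05,0,0.3],[-0.011,0.11,0.05,0,0.3],[0,0,0.1,0,0.3],[0,0,0.1,0,0.3],[0,0,0,0,0.3],[0,0,0,0,0.3]]

```text
time_s: 3.57
ee_pos: [0.591, -0.2648, 0.1297]
tcp_rot: [-3.007, -0.9, 0.004]
contact_force: [0.6, 0.5, 0.3]
opening: 0.0601
```

Run:
```python
from h import *
to(.5934,-.2716,.005,33.3)
im,d,K,R,t=shot("wrist","w1")
im,d,P=cloud("w1")
br=(P[...,2]>.024)&(P[...,2]<.036)&(abs(P[...,0]-.593)<.045)&(abs(P[...,1]+.2716)<.045)
k=P[br];print(len(k),np.median(k,0),cv2.minAreaRect((k[:,:2]*1000).astype(np.float32)))
```

```text
t 3.5667 pos [ 0.591  -0.2648  0.1297] yaw 33.31 tilt [-0.0032  0.0023 -1.    ] F [0.6 0.5 0.3] open 0.0601
shift units [-0.0061  0.0299  0.4988] turn units 0.002
2453 [ 0.59339655 -0.27153686  0.03089456] ((594.0112915039062, -272.88946533203125), (29.83490753173828, 60.45814514160156), 33.94318771362305)
```

View pics/w1.png

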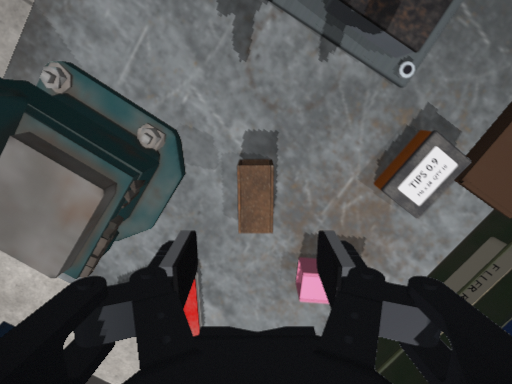

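The wrist view shows the tube at (256,198), centred between the fingers at u≈257, with the vise and box clear. The measurement agrees with the top view, so I go down and grip.

Call:
servo_tool:
  commands:
    - [[-0.006,0.031,0.08,0.03,0.3],[0,0,0.1,0.03,0.3],[0,0,0.1,0,0.3],[0,0,0.1,0,0.3],[0,0,0.08,0,0.3],[0,0,0.037,0,0.3],[0,0,0,0,0.3],[0,0,0,0,0.3]]

```text
time_s: 4.28
ee_pos: [0.5961, -0.2735, 0.0089]
tcp_rot: [3.011, 0.888, 0.002]
contact_force: [-0.4, -0.4, 0.3]
opening: 0.0595
```

```bash
python3 -c "
from h import *
to(.5937,-.2722,.005,33.6)"
```

```text
t 4.2833 pos [ 0.5961 -0.2735  0.0089] yaw 32.86 tilt [ 0.0021 -0.0014 -1.    ] F [-0.4 -0.4  0.3] open 0.0595
shift units [-0.0054 -0.0095  0.0155] turn units -0.108
```

Call:
servo_tool:
  commands:
    - [[-0.005,-0.008,0.014,-0.1,0.3],[0,0,0,0,0.3],[0,0,0,0,0.6],[0,0,0,0,0.8],[0,0,0,0,1],[0,0,0,0,1],[0,0,0,0,1],[0,0,0,0,1],[0,0,0,0,1],[0,0,0,0,1]]

```text
time_s: 5.12
ee_pos: [0.5936, -0.2724, 0.0045]
tcp_rot: [3.007, 0.905, 0.002]
contact_force: [-1.1, 0.2, 6.5]
opening: 0.0292
```

```bash
python3 -c "
from h import *
to(.5937,-.2722,.005,33.6)"
```

```text
t 5.1167 pos [ 0.5936 -0.2724  0.0045] yaw 33.51 tilt [ 1.3e-03 -9.0e-04 -1.0e+00] F [-1.1  0.2  6.5] open 0.0292
shift units [ 0.0009 -0.0004 -0.0018] turn units -0.013
```

Call:
servo_tool:
  commands:
    - [[0,0,-0.05,0,1],[0,0,-0.1,0,1],[0,0,-0.1,0,1],[0,0,-0.1,0,1],[0,0,-0.1,0,1],[0,0,-0.1,0,1],[0,0,-0.05,0,1],[0,0,0,0,1],[0,0,0,0,1]]

```text
time_s: 5.87
ee_pos: [0.5927, -0.2719, 0.1534]
tcp_rot: [3.008, 0.906, 0.0]
contact_force: [0.2, 1.7, -1.0]
opening: 0.0291
```

Run:
```python
from h import *
to(.5863,-.0365,.154,3.4)
im,d,K,R,t=shot("wrist","w2")
im,d,P=cloud("w2")
s=manip.state(); T=cv2.Rodrigues(np.array(s["tcp_rot"]))[0]
Q=(P-s["ee_pos"])@T
m=(d>0)&(abs(Q[...,0])<.05)&(Q[...,1]>-.05)&(abs(Q[...,1])<.06)&(Q[...,2]>-.04)&(Q[...,2]<.03)
br=(im[...,0].astype(int)>im[...,2]+15)
k=Q[m&br]; print(len(k)); print(np.percentile(k,[1,10,50,90,99],axis=0).round(4))
```

```text
t 5.8667 pos [ 0.5927 -0.2719  0.1534] yaw 33.51 tilt [ 0. -0. -1.] F [ 0.2  1.7 -1. ] open 0.0291
shift units [ 0.4984 -0.7992 -0.0025] turn units 4.379
9262
[[-0.0139 -0.0282 -0.0292]
 [-0.0111 -0.0252 -0.0286]
 [ 0.0006 -0.0044 -0.0278]
 [ 0.0121  0.0235 -0.0265]
 [ 0.0149  0.0306  0.0002]]
```

View pics/w2.png

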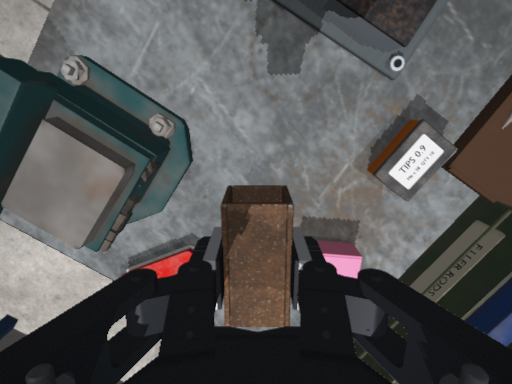

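The tube is held square and level (about (257,265) in the picture), with its underside about 2–4 mm beyond the TCP. Next I turn and carry it over the jig.

Call:
servo_tool:
  commands:
    - [[0,0,-0.05,0.73,1],[0,0,-0.05,0.73,1],[0,0,-0.04,0.73,1],[0,0,0,0.73,1],[0,0,0,0.73,1],[0,0,0,0.73,1],[0,0,0,0,1],[0,0,0,0,1]]

```text
time_s: 6.58
ee_pos: [0.592, -0.2714, 0.1862]
tcp_rot: [-3.138, -0.096, 0.005]
contact_force: [-0.7, 0.5, -1.1]
opening: 0.0288
```

Run:
```python
from h import *
to(.5863,-.0365,.18,3.4)
```

```text
t 6.5833 pos [ 0.592  -0.2714  0.1862] yaw 3.52 tilt [-0.0031  0.0022 -1.    ] F [-0.7  0.5 -1.1] open 0.0288
shift units [ 0.0351 -0.9391  0.0268] turn units 0.017
```

Call:
servo_tool:
  commands:
    - [[0.005,-0.13,0,0,1],[0.005,-0.13,0,0,1],[0.005,-0.13,0,0,1],[0.005,-0.13,0,0,1],[0.005,-0.13,0,0,1],[0.005,-0.1,0,0,1],[0,0,0,0,1],[0,0,0,0,1]]

```text
time_s: 7.25
ee_pos: [0.5888, -0.0832, 0.1876]
tcp_rot: [-3.14, -0.099, 0.002]
contact_force: [-0.3, 0.4, -1.0]
opening: 0.0289
```

Run:
```python
from h import *
to(.5863,-.0365,.18,3.4)
im,d,K,R,t=shot("wrist","w3"); print("cam",-R.T@t)
shot("top","t3")
im,d,P=cloud("w3")
m=(P[...,2]>.086)&(P[...,2]<.097)&(abs(P[...,0]-.587)<.06)&(abs(P[...,1]+.0366)<.055)
q=P[m]
for s in(1,-1):
    k=q[(q[:,1]+.0366)*s>0]; print(s,len(k),k.min(0) if len(k) else 0,k.max(0) if len(k) else 0, cv2.minAreaRect((k[:,:2]*1000).astype(np.float32)) if len(k) else 0)
m=(abs(P[...,2]-.0425)<.005)&(abs(P[...,0]-.587)<.028)&(abs(P[...,1]+.0366)<.034)
k=P[m];print("pad",len(k),np.median(k,0),cv2.minAreaRect((k[:,:2]*1000).astype(np.float32)))
```

```text
t 7.25 pos [ 0.5888 -0.0832  0.1876] yaw 3.62 tilt [-1.5e-03  1.0e-04 -1.0e+00] F [-0.3  0.4 -1. ] open 0.0289
shift units [ 0.0017 -0.187   0.0306] turn units 0.031
cam [ 0.58537244 -0.0155767   0.33126872]
1 674 [ 0.55097227 -0.00302651  0.08673206] [0.62030213 0.00538312 0.09288467] ((585.6554565429688, 1.371591567993164), (69.22815704345703, 5.097499847412109), 3.3454391956329346)
-1 574 [ 0.55541872 -0.08021707  0.08601874] [ 0.62449768 -0.0720363   0.09257691] ((589.897216796875, -76.01793670654297), (69.1329116821289, 5.206190586090088), 2.783327579498291)
pad 2821 [ 0.58739878 -0.0363471   0.04283176] ((587.705322265625, -37.3720588684082), (43.8610725402832, 55.58690643310547), 2.653071880340576)
```

View pics/w3.png

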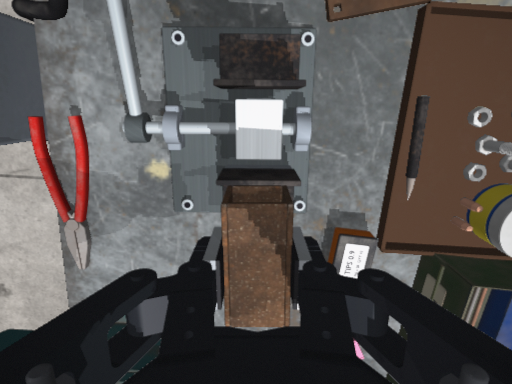

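In the wrist view the pad (260,128) lies between the irons at (260,83) and (259,177). Wrist and top give a pad centre of about (0.587,-0.037), yaw about 3.1°. I move over it and descend.

Call:
servo_tool:
  commands:
    - [[-0.001,-0.07,0,0.02,1],[-0.001,-0.07,0,0.02,1],[0,-0.046,0,0.02,1],[0,0,0,0,1],[0,0,0,0,1],[0,0,0,0,1]]

```text
time_s: 7.85
ee_pos: [0.5863, -0.039, 0.1885]
tcp_rot: [3.14, 0.081, 0.0]
contact_force: [0.2, -0.3, -1.1]
opening: 0.029
```

Run:
```python
from h import *
to(.587,-.0368,.0465,3.1)
```

```text
t 7.85 pos [ 0.5863 -0.039   0.1885] yaw 2.94 tilt [ 1.e-04 -5.e-04 -1.e+00] F [ 0.2 -0.3 -1.1] open 0.029
shift units [ 0.0033 -0.0088  0.5681] turn units -0.023
```

Call:
servo_tool:
  commands:
    - [[0.003,-0.009,0.08,0,1],[0,0,0.1,0,1],[0,0,0.1,0,1],[0,0,0.1,0,1],[0,0,0.08,0,1],[0,0,0.04,0,1],[0,0,0,0,1],[0,0,0,0,1],[0,0,0,0,1]]

```text
time_s: 8.6
ee_pos: [0.5881, -0.0363, 0.0652]
tcp_rot: [3.14, 0.081, 0.004]
contact_force: [-0.1, 0.1, -0.9]
opening: 0.029
```

Run:
```python
from h import *
to(.587,-.0368,.0465,3.1)
```

```text
t 8.6 pos [ 0.5881 -0.0363  0.0652] yaw 2.97 tilt [ 2.8e-03 -8.0e-04 -1.0e+00] F [-0.1  0.1 -0.9] open 0.029
shift units [-0.0045  0.0017  0.0748] turn units -0.019
```

Call:
servo_tool:
  commands:
    - [[-0.004,0.001,0.03,-0.01,1],[0,0,0.026,0,1],[0,0,0,0,1],[0,0,0,0,1]]

```text
time_s: 8.93
ee_pos: [0.5854, -0.0359, 0.0491]
tcp_rot: [-3.14, -0.084, 0.001]
contact_force: [-0.4, -0.0, -0.4]
opening: 0.0289
```

Call:
servo_tool:
  commands:
    - [[0,0,0.006,0,1],[0,0,0,0,1],[0,0,0,0,1]]

```text
time_s: 9.18
ee_pos: [0.5859, -0.036, 0.0482]
tcp_rot: [3.14, 0.084, 0.0]
contact_force: [0.2, -0.8, -0.8]
opening: 0.0291
```

Call:
servo_tool:
  commands:
    - [[0,0,0.005,0,1],[0,0,0,0,1],[0,0,0,0,1]]

```text
time_s: 9.43
ee_pos: [0.5857, -0.036, 0.0468]
tcp_rot: [-3.14, -0.084, 0.0]
contact_force: [1.3, 0.7, -0.8]
opening: 0.0286
```

Call:
servo_tool:
  commands:
    - [[0.004,0.003,0.003,0,1],[0,0,0,0,1],[0,0,0,0,1]]

```text
time_s: 9.68
ee_pos: [0.587, -0.0366, 0.0463]
tcp_rot: [-3.14, -0.084, -0.0]
contact_force: [-1.3, 1.3, 1.8]
opening: 0.0286
```

Call:
servo_tool:
  commands:
    - [[0,0,0.004,0,1],[0,0,0,0,1],[0,0,0,0,1]]

```text
time_s: 9.93
ee_pos: [0.587, -0.0367, 0.0461]
tcp_rot: [3.14, 0.084, -0.0]
contact_force: [-4.1, 1.6, 8.0]
opening: 0.0294
```

Run:
```python
from h import *
to(.587,-.0368,.0465,3.1)
```

```text
t 9.9333 pos [ 0.587  -0.0367  0.0461] yaw 3.06 tilt [-2.e-04 -0.e+00 -1.e+00] F [-4.1  1.6  8. ] open 0.0294
shift units [-0.      0.0005 -0.0016] turn units -0.006
```

Contact at TCP z 0.046, as predicted. I release and rise.

Call:
servo_tool:
  commands:
    - [[0,0,-0.003,0,0.5],[0,0,0,0,0.4],[0,0,0,0,0.3],[0,0,0,0,0.3],[0,0,0,0,0.3],[0,0,0,0,0.3]]

```text
time_s: 10.43
ee_pos: [0.5868, -0.0367, 0.0456]
tcp_rot: [-3.14, -0.084, 0.0]
contact_force: [0.8, -0.3, 0.3]
opening: 0.0598
```

Call:
servo_tool:
  commands:
    - [[0,0,-0.03,0,0.3],[0,0,-0.1,0,0.3],[0,0,-0.1,0,0.3],[0,0,-0.1,0,0.3],[0,0,-0.1,0,0.3],[0,0,-0.1,0,0.3],[0,0,-0.05,0,0.3],[0,0,0,0,0.3],[0,0,0,0,0.3]]

```text
time_s: 11.18
ee_pos: [0.5869, -0.0367, 0.1909]
tcp_rot: [3.14, 0.084, 0.001]
contact_force: [0.7, 0.1, -0.4]
opening: 0.0593
```

```bash
cat > chk.py <<'E'
from h import *
import sys
n,f=sys.argv[1:3]; zt=float(sys.argv[3])
shot(n,f); im,d,P=cloud(f)
def rect(k): return cv2.minAreaRect((k[:,:2]*1000).astype(np.float32))
near=(abs(P[...,0]-.587)<.06)&(abs(P[...,1]+.0368)<.055)&(d>0)
m=near&(P[...,2]>zt-.004)&(P[...,2]<zt+.004)&(abs(P[...,0]-.587)<.026)&(abs(P[...,1]+.0368)<.0335)
k=P[m]; print("tube",len(k),np.median(k,0).round(4),rect(k))
q=P[near&(P[...,2]>.086)&(P[...,2]<.097)]
for s in(1,-1):
    k=q[((q[:,1]+.0368)*s>.034)]; print(s,len(k),rect(k))
E
python3 chk.py wrist w4 .072; python3 chk.py top t4 .072; python3 -c "
from h import *
to(.4592,.0745,.2,3.1)"
```

```text
tube 2171 [ 0.5873 -0.0356  0.0727] ((587.5189819335938, -37.03948211669922), (30.17505645751953, 59.545257568359375), 2.6583476066589355)
1 605 ((585.5798950195312, 1.3737010955810547), (69.55876922607422, 5.129918575286865), 3.0150933265686035)
-1 575 ((589.4557495117188, -76.20968627929688), (69.41796112060547, 6.107939720153809), 2.874021053314209)
tube 300 [ 0.5848 -0.0429  0.0722] ((585.7931518554688, -36.48930740356445), (29.75841522216797, 58.916534423828125), 4.4340972900390625)
1 21 ((576.99560546875, 0.021027326583862305), (56.21381378173828, 5.246325969696045), 0.11941903084516525)
-1 78 ((589.1603393554688, -75.4313735961914), (69.24769592285156, 5.086874008178711), 3.286409378051758)
t 11.2833 pos [ 0.5857 -0.0364  0.1887] yaw 3.05 tilt [-3.2e-03  8.0e-04 -1.0e+00] F [0.2 0.8 0.8] open 0.0594
shift units [-0.4818 -0.47   -0.043 ] turn units -0.008
```

View pics/w4.png

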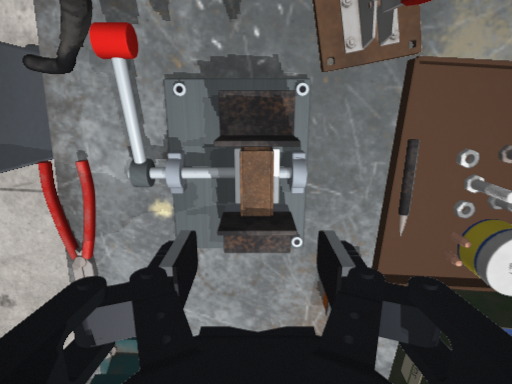

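The tube is at (257,180), centred on the pad between the irons to within about 1 mm. The knob is at (113,41), with the hose to its left. I move above the knob.

Call:
servo_tool:
  commands:
    - [[-0.097,-0.095,-0.01,0,0.3],[-0.097,-0.095,-0.01,0,0.3],[-0.097,-0.095,-0.01,0,0.3],[-0.097,-0.095,-0.01,0,0.3],[-0.094,-0.09,0,0,0.4],[0,0,0,0,0.4],[0,0,0,0,0.4]]

```text
time_s: 11.87
ee_pos: [0.4584, 0.0751, 0.199]
tcp_rot: [-3.14, -0.087, 0.005]
contact_force: [-0.1, 0.5, 0.0]
opening: 0.0511
```

Run:
```python
from h import *
to(.4592,.0745,.048,3.1)
shot("wrist","w5"); im,d,P=cloud("w5")
red=(im[...,0]>120)&(im[...,1]<70)&(abs(P[...,0]-.46)<.04)&(abs(P[...,1]-.075)<.04)&(P[...,2]>.045)&(P[...,2]<.09)
k=P[red]; print(len(k),np.median(k,0),k[:,2].max(),cv2.minAreaRect((k[:,:2]*1000).astype(np.float32)))
ys=np.arange(0.14,0.03,-0.01); print(ys.round(2))
for x in np.arange(0.50,0.38,-0.01):
    r=[]
    for y in ys:
        m=(abs(P[...,0]-x)<.005)&(abs(P[...,1]-y)<.005)&(d>0)&(P[...,2]<.16); r.append(int(1000*P[...,2][m].max()) if m.any() else -9)
    print(round(x,2),r)
```

```text
t 11.8667 pos [0.4584 0.0751 0.199 ] yaw 3.16 tilt [-2.9e-03  1.0e-04 -1.0e+00] F [-0.1  0.5  0. ] open 0.0511
shift units [0.0046 0.0028 0.604 ] turn units 0.009
783 [0.46133202 0.07876904 0.06577875] 0.06882126387666797 ((461.70941162109375, 77.08466339111328), (28.514862060546875, 25.903297424316406), 3.022954225540161)
[0.14 0.13 0.12 0.11 0.1  0.09 0.08 0.07 0.06 0.05 0.04 0.03]
0.5 [2, 1, 2, 3, 2, 1, 2, 2, 2, 14, 14, 10]
0.49 [2, 2, 2, 2, 2, 2, 2, 2, 2, 10, 9, 10]
0.48 [3, 2, 2, 2, 3, 64, 67, 66, 58, 2, 2, 2]
0.47 [2, 2, 3, 3, 1, 66, 68, 68, 59, 53, 50, 48]
0.46 [104, 3, 2, 2, 1, 65, 68, 68, 60, 54, 52, 49]
0.45 [108, 98, 84, 2, 3, 66, 68, 68, 60, 1, 2, 1]
0.44 [110, 101, 86, 72, 58, 1, 2, 2, 2, 2, 1, 1]
0.43 [103, 99, 84, 72, 63, 51, 46, 2, 2, 2, 2, 2]
0.42 [92, 85, 76, 67, 60, 52, 49, 46, 2, 2, 2, 2]
0.41 [2, 1, 2, 2, 49, 47, 47, 45, 39, 2, 1, 1]
0.4 [2, 2, 2, 1, 2, 2, 37, 39, 37, 20, 2, 2]
0.39 [3, 2, 2, 2, 2, 1, 2, 28, 28, 18, 2, 1]
```

View pics/w5.png

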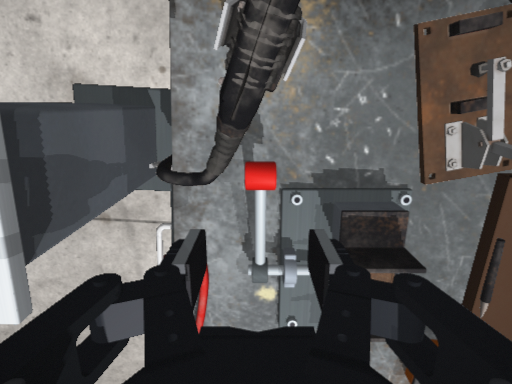

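The knob is at (260,176), centre about (0.461,0.077). The hose passes left of it, up to about z 0.05. I'll aim slightly toward the rod, at y=0.068, to stay clear of the hose.

Run:
```python
from h import *
to(.461,.068,.048,3.1)
```

```text
t 11.9167 pos [0.4595 0.0744 0.1995] yaw 3.09 tilt [-2.e-03 -1.e-04 -1.e+00] F [ 1.  -0.3 -0.1] open 0.0512
shift units [0.0059 0.026  0.606 ] turn units -0.001
```

Call:
servo_tool:
  commands:
    - [[0.007,0.03,0,0,0.5],[0,0,0.1,0,0.5],[0,0,0.1,0,0.5],[0,0,0.1,0,0.5],[0,0,0.08,0,0.5],[0,0,0.04,0,0.5],[0,0,0,0,0.5],[0,0,0,0,0.5]]

```text
time_s: 12.58
ee_pos: [0.4629, 0.0662, 0.0958]
tcp_rot: [3.141, 0.082, -0.001]
contact_force: [0.7, 0.0, 0.8]
opening: 0.0428
```

Run:
```python
from h import *
to(.461,.068,.048,3.1)
shot("wrist","w6")
```

```text
t 12.5833 pos [0.4629 0.0662 0.0958] yaw 2.99 tilt [-6.e-04 -0.e+00 -1.e+00] F [0.7 0.  0.8] open 0.0428
shift units [-0.0072 -0.0077  0.1912] turn units -0.015
```

View pics/w6.png

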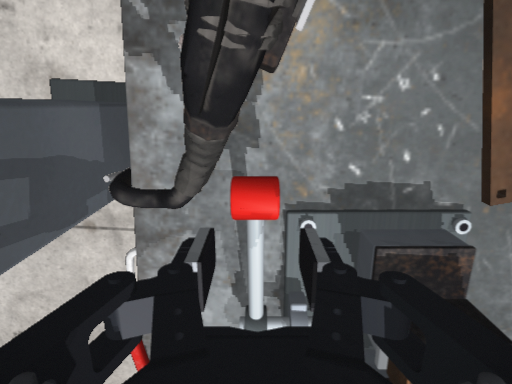

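The knob at (256,198) sits centred between the fingertips (u≈212 and 302), clear of the hose. I descend the rest.

Call:
servo_tool:
  commands:
    - [[-0.006,-0.005,0.05,0,0.5],[0,0,0.06,0,0.5],[0,0,0.05,0,0.5],[0,0,0.03,0,0.5],[0,0,0,0,0.5],[0,0,0,0,0.5]]

```text
time_s: 13.13
ee_pos: [0.4616, 0.0679, 0.0492]
tcp_rot: [3.14, 0.084, 0.002]
contact_force: [0.3, 0.1, 0.1]
opening: 0.0427
```

Run:
```python
from h import *
to(.461,.068,.048,3.1)
```

```text
t 13.1333 pos [0.4616 0.0679 0.0492] yaw 3.05 tilt [ 1.4e-03 -2.0e-04 -1.0e+00] F [0.3 0.1 0.1] open 0.0427
shift units [-0.0025 -0.0006  0.0047] turn units -0.008
```

Call:
servo_tool:
  commands:
    - [[-0.002,0,0.01,0,0.5],[0,0,0,0,0.6],[0,0,0,0,0.75],[0,0,0,0,1],[0,0,0,0,1],[0,0,0,0,1],[0,0,0,0,1],[0,0,0,0,1]]

```text
time_s: 13.8
ee_pos: [0.4612, 0.068, 0.0465]
tcp_rot: [3.14, 0.084, 0.003]
contact_force: [1.6, 1.6, 5.5]
opening: 0.0288
```

Run:
```python
from h import *
to(.461,.068,.046,3.1)
shot("wrist","w7")
```

```text
t 13.8 pos [0.4612 0.068  0.0465] yaw 3.05 tilt [ 0.002  0.    -1.   ] F [1.6 1.6 5.5] open 0.0288
shift units [-0.0008 -0.0001  0.0019] turn units -0.008
```

View pics/w7.png

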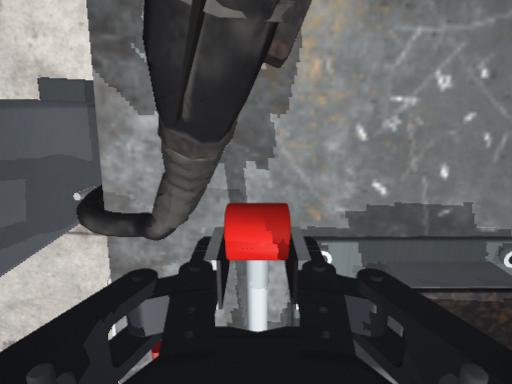

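The knob is gripped on its flat ends at (258,230), with the rod running clear between the fingers. I follow the arc of radius 125 mm, first half.

Call:
servo_tool:
  commands:
    - [[0,0.008,-0.029,0,1],[0,0.01,-0.028,0,1],[0,0.012,-0.028,0,1],[0,0.013,-0.027,0,1],[0,0.015,-0.026,0,1],[0,0,0,0,1],[0,0,0,0,1]]

```text
time_s: 14.43
ee_pos: [0.4618, 0.054, 0.0804]
tcp_rot: [-3.139, -0.082, -0.004]
contact_force: [6.4, 3.7, -2.3]
opening: 0.0285
```

Run:
```python
from h import *
P0=np.array([.4612,.068,.0465]); yw=.0535
def tgt(a):
    y=.125*(np.cos(a)-np.cos(.25)); return P0+[-np.sin(yw)*y,np.cos(yw)*y,.125*(np.sin(a)-np.sin(.25))]
print(tgt(.55)); to(*tgt(.55),3.1)
```

```text
[0.46197797 0.05347233 0.08091041]
t 14.4333 pos [0.4618 0.054  0.0804] yaw 2.99 tilt [ 0.0028  0.0014 -1.    ] F [ 6.4  3.7 -2.3] open 0.0285
shift units [ 0.0005  0.0019 -0.0021] turn units -0.016
```

Tracking well. I continue.

Call:
servo_tool:
  commands:
    - [[0,0.017,-0.025,0,1],[0,0.018,-0.024,0,1],[0,0.019,-0.023,0,1],[0,0.021,-0.022,0,1],[0,0.022,-0.02,0,1],[0,0.023,-0.019,0,1],[0,0,0,0,1],[0,0,0,0,1]]

```text
time_s: 15.1
ee_pos: [0.4635, 0.0245, 0.1139]
tcp_rot: [-3.138, -0.082, -0.004]
contact_force: [5.3, 7.8, 2.6]
opening: 0.0283
```

```bash
cat >> h.py <<'E'
def tgt(a):
    y=.125*(np.cos(a)-np.cos(.25)); yw=.0535; return np.array([.4612,.068,.0465])+[-np.sin(yw)*y,np.cos(yw)*y,.125*(np.sin(a)-np.sin(.25))]
E
python3 - <<'E'
from h import *
print(tgt(.91)); to(*tgt(.91),3.1)
shot("side","s1")
a=np.arange(.91,1.575,.06); print(np.c_[.5*(np.cos(a[:-1])-np.cos(a[1:])),-.5*np.diff(np.sin(a))].round(3).tolist(),a[-1])
E
```

```text
[0.46357404 0.02366769 0.11426247]
t 15.1 pos [0.4635 0.0245 0.1139] yaw 2.98 tilt [ 0.0026  0.0028 -1.    ] F [5.3 7.8 2.6] open 0.0283
shift units [ 0.0002  0.0034 -0.0015] turn units -0.017
[[0.024, -0.018], [0.025, -0.016], [0.026, -0.015], [0.027, -0.013], [0.028, -0.011], [0.028, -0.01], [0.029, -0.008], [0.029, -0.006], [0.03, -0.005], [0.03, -0.003], [0.03, -0.001]] 1.5699999999999994
```

Call:
servo_tool:
  commands:
    - [[0,0.025,-0.018,0,1],[0,0.025,-0.016,0,1],[0,0.026,-0.015,0,1],[0,0.027,-0.013,0,1],[0,0.028,-0.011,0,1],[0,0.029,-0.01,0,1],[0,0.029,-0.008,0,1],[0,0.029,-0.006,0,1],[0,0.03,-0.005,0,1],[0,0.03,-0.003,0,1],[0,0.031,-0.001,0,1],[0,0,0,0,1]]

```text
time_s: 16.15
ee_pos: [0.4679, -0.0538, 0.141]
tcp_rot: [-3.139, -0.082, -0.004]
contact_force: [3.8, 4.2, 7.4]
opening: 0.0284
```

Call:
servo_tool:
  commands:
    - [[0,0,0,0,1],[0,0,0,0,1]]

```text
time_s: 16.32
ee_pos: [0.4678, -0.053, 0.141]
tcp_rot: [-3.139, -0.082, -0.004]
contact_force: [3.0, 4.4, 7.2]
opening: 0.0285
```

```bash
python3 - <<'E'
from h import *
print(tgt(1.5708)); to(*tgt(1.5708),3.1)
shot("side","s2"); shot("wrist","w8")
E
python3 chk.py top t8 .09
python3 - <<'E'
from h import *
im=cv2.imread("pics/s2.png"); cv2.imwrite("pics/s2c.png",cv2.resize(im[120:270,120:320],None,fx=4,fy=4,interpolation=cv2.INTER_CUBIC))
im=cv2.imread("pics/t8.png"); cv2.imwrite("pics/t8c.png",cv2.resize(im[110:250,120:270],None,fx=4,fy=4,interpolation=cv2.INTER_CUBIC))
E
```

```text
[ 0.46767654 -0.05294122  0.14057451]
t 16.3167 pos [ 0.4678 -0.053   0.141 ] yaw 3.01 tilt [ 0.0025  0.0016 -1.    ] F [3.  4.4 7.2] open 0.0285
shift units [-0.0005 -0.0004  0.0016] turn units -0.013
tube 158 [ 0.595  -0.0445  0.0907] ((591.330078125, -36.475067138671875), (19.55626106262207, 58.25302505493164), 2.733384370803833)
1 23 ((610.5733642578125, 3.2919106483459473), (16.088335037231445, 5.068313121795654), 8.669394493103027)
-1 54 ((600.49951171875, -74.95145416259766), (45.646663665771484, 4.611624717712402), 5.3077898025512695)
```

View pics/s2c.png

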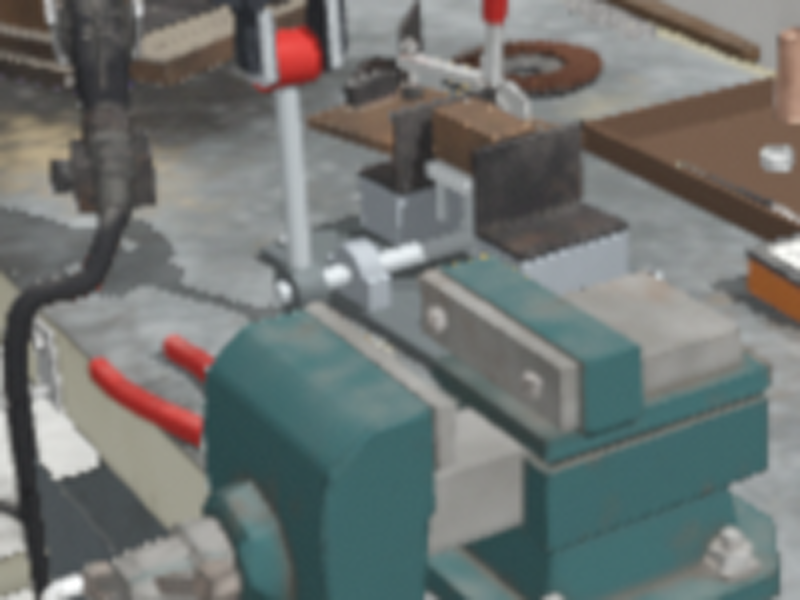

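View pics/t8c.png

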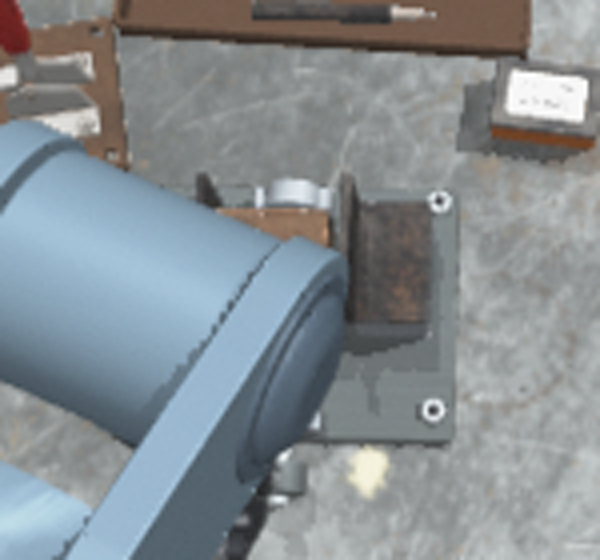

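View pics/w8.png

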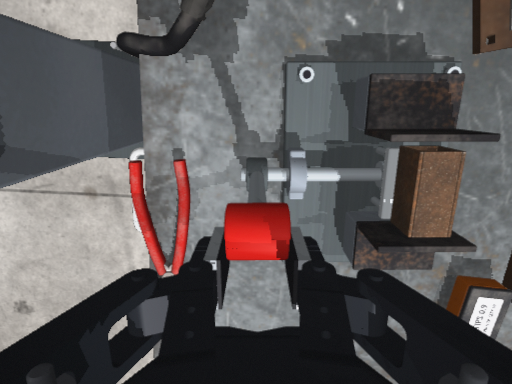

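Run:
```python
from h import *
im,d,P=cloud("w8")
red=(im[...,0]>120)&(im[...,1]<70)&(abs(P[...,0]-.467)<.04)&(abs(P[...,1]+.044)<.05)&(P[...,2]>.12)
k=P[red]; print("knob",len(k),np.median(k,0),k[:,2].max(),cv2.minAreaRect((k[:,:2]*1000).astype(np.float32)))
t=(abs(P[...,2]-.0905)<.004)&(abs(P[...,0]-.587)<.026)&(abs(P[...,1]+.0372)<.0335)
k=P[t]; print("tube",len(k),np.median(k,0),cv2.minAreaRect((k[:,:2]*1000).astype(np.float32)))
for s in (1,-1):
    k=P[(P[...,2]>.086)&(P[...,2]<.097)&(abs(P[...,0]-.587)<.05)&(abs(P[...,1]+.0372-s*.0385)<.006)]; print(s,len(k),np.median(k,0),cv2.minAreaRect((k[:,:2]*1000).astype(np.float32)))
to(.5,0,.1,3.1)
```

```text
knob 3191 [ 0.46711543 -0.03975963  0.16005791] 0.1903943904107178 ((461.085205078125, -43.92247009277344), (42.73615264892578, 25.9831600189209), 3.162543296813965)
tube 4100 [ 0.58603583 -0.03532321  0.090897  ] ((586.9603881835938, -37.22730255126953), (31.28231430053711, 59.92493438720703), 3.334728717803955)
1 979 [0.58372269 0.00142398 0.09053165] ((585.2993774414062, 1.2806072235107422), (70.46581268310547, 5.269464015960693), 3.0225648880004883)
-1 882 [ 0.58929996 -0.07539437  0.09034206] ((589.2229614257812, -75.83613586425781), (69.89545440673828, 6.243885040283203), 3.3609678745269775)
t 16.4667 pos [ 0.4678 -0.0529  0.141 ] yaw 3.03 tilt [ 0.0025  0.0016 -1.    ] F [1.8 4.1 6.7] open 0.0281
shift units [ 0.1393 -0.2043  0.1646] turn units -0.011
```

The tube's top (0.0909) is level with the irons (0.0904) and centred within 0.5 mm. The knob stands over the pivot (y -0.0439 against -0.0436), and everything is still. I hand it in.

```bash
python3 -c "
from h import *
print(manip.state()['qd'].round(3)); print(manip.finish_job())"
```

```text
[ 0.002 -0.002 -0.001  0.    -0.     0.002]
the job is handed in; nothing more can be done
None
```

The job is done and handed in at about 16.5 s. The tube is on the lift pad, and the gripper is still holding the cam lever straight up at the top of its lift.

- **Tube placement:** I gripped the rusty-brown tube (not the pink one), laid it on the lowered pad and let go. The wrist camera put it within about 0.5 mm of the midpoint between the irons and within about 0.01 rad of parallel.
- **Lever:** I gripped the knob by its flat ends and followed its 125 mm arc to vertical. At the end the knob was at y = -0.044 m, directly over the pivot, with its top at 160 mm (161 mm expected).
- **Lift:** The tube's top measured 90.9 mm and the irons' tops 90.4 mm. The tube was still centred within 0.5 mm, the arm was still, and the wrist force was about 8 N.
- **Bystanders:** I never touched the pliers, magnet or orange box. I did not measure their positions again at the end.

One check was weaker: at the end the arm blocked part of the top camera's view, so its figures for the tube and irons are unreliable and I used the wrist camera instead. The two cameras otherwise differed by up to 2 mm, within their calibration.

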